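Hold the sprung gate of the parts cage open

ROBOT

A 6-joint arm with a two-finger parallel gripper is mounted at the origin on the work surface. World frame = base frame: x ahead of the robot, y to its left, z up, the work surface at z = 0. Lengths are in m, angles in degrees, forces in N, time in s.
With the tool pointing down it reaches from about 0.4 to 0.925 m from the base axis. Payload 3.4 kg.
Tool frame: the origin (TCP) lies midway between the tips of the shut fingers; the grasp point (between the pads) lies manip.grasp_offset behind it (manip.grasp_offset is the distance from the TCP to the grasp point, in m); z points along the fingers, x is the direction in which the jaws open and shut, and the axes are right-handed (so a half turn about z gives the same grasp; the last joint's range is limited). The gripper opens to 85 mm and grips with 20 to 120 N. Pads are 22 mm wide; open, the fingers measure 114 mm over their backs; the gripper's body (76 mm by 85 mm) begins 54 mm behind the grasp point. The pads swing forward as they close: fully open they stand 13 mm farther back than shut.
Start: joints at [66.32, 17.578, 86.31, -0, 76.112, -4.211], TCP at [0.192, 0.542, 0.231] pointing down, gripper open.
Joint ranges: [-179.03, 179.03], [-60, 130.46], [8.19, 133.38], [-81.62, 261.62], [5.75, 156.47], [-153.77, 153.77]. Speed limits (degrees/s): [147.25, 147.25, 180, 180, 180, 180].

INTERFACE

Orientations are given as [roll, pitch, yaw] about the fixed x, y, z axes, in that order (R = Rz(yaw) Ry(pitch) Rx(roll)).
In Python, from plant import manip gives the robot as it stands. The module is installed in compiled form; this text tells all that it offers.
- The arm moves only by the tool drive_tool, never from a script. Its argument "moves" is a list of rows, each an object of numbers: "grip": the opening, from -1 (shut) to 1 (fully open), so that 0 is half open; "tx", "ty", "tz": the shift along the world's x, y, z in cm; "ax", "ay", "az": the turn, a rotation vector about the world's x, y, z in rad. A call has 1 to 20 rows; each row is the pose to reach, as a shift and turn from the pose commanded when the call began; what a row does not reach only later rows make up. A row lasts 1/12 s, in which the tool goes at most 41.7 mm and 7.16 degrees, less where a joint would pass 70% of its speed; a pose out of reach is approached as far as the arm can. A call with a gripper value outside its range is refused whole. The fingers move at their own pace and stop on an object; the grip force is fixed at half the most. Time passes only in rows, so rows that repeat a pose let the fingers close. It gives the time, the measured TCP pose, the force and the opening at its end, in the units of the state.
- manip.get_state(): the state, without advancing time (a new reading comes with each control period).
- manip.snapshot(name): name is "scene" or "top" or "wrist"; returns a dict with "pixels" (384x512x3 uint8, blue, green, red), "intrinsics" (3x3 intrinsics, pixels), "camera_from_world" (4x4, takes a point from world to camera coordinates). Camera axes: x right, y down, z forward; pixel columns grow to the right and rows downward; lengths in m; the calibration is good to about 2 mm. A picture is of the moment at which its call begins. There is no depth.
- manip.job_done(): hands the job in, once; it reports no verdict.
The state is a dict: "time": time; "joint_pos": joint angles; "dq": joint speeds; "joint_efforts": joint torques, N m; "eef_pos": TCP position; "eef_rot": TCP orientation; "contact_force": force on the tool from outside, world axes, zero at the start; "ft_torque": the same for the moment, N m; "finger_gap": opening from 0.0 (shut) to 1.0 (fully open).
Only numpy, scipy, OpenCV 4.12 (cv2) and the standard library are available. Lean on these libraries where they do the work, as an engineer would, in place of code of your own. Each camera call takes 0.05 s, during which the arm holds its last target.

TASK

Someone is waiting to take the bracket out of the parts cage. Squeeze the cage's two roof catches fully home, first the rear one and then the front one nearer the gate, take the gate by its upright black post and swing it out past its detent until it stands wide open, about square to the cage's front. Finish while still holding the post, keeping the sprung gate still there, and leave the other things on the bench and cage where they are.

Things in the scene. Friction and masses are not known exactly. Their poses are not given: they have to be found in the camera images.
- cage: the parts cage, fixed to the bench: barred steel box 220 mm deep (x), 260 mm wide (y), flat metal roof 120 mm above the bench; origin under the middle of its floor; its x axis points from the gate side to the back, y along the gate from the hinge end to the free end, z up. The barred gate closes its front (-x) side; both catches stand on its roof. Low bolts, guides and the detent on the roof rise at most 18 mm above it
- first_squeeze (a point): the first catch, the rear one (farther from the gate): two round steel pillars, 14 mm in diameter, 50 mm tall, in line along the cage's x, 58 mm over their outsides, 46 mm when squeezed home. This fixed point, 38 mm above the roof, lies midway between the pillars as they stand WHEN SQUEEZED HOME (6 mm off the middle of the open pair, towards the fixed pillar); axes as the cage's
- first_catch (a joint): travel of the first catch, 0 locked, 0.012 m squeezed home: its rear (+x) pillar is fixed, the one nearer the gate slides towards it against about 5 N of friction and stays where it is left
- second_squeeze (a point): the second catch, the front one (nearer the gate): two flat upright steel plates, 22 mm (x) by 10 mm (y), 50 mm tall, in line along the cage's y, 54 mm over their outsides, 42 mm when squeezed home. This fixed point, 38 mm above the roof, lies midway between the plates as they stand WHEN SQUEEZED HOME (6 mm off the middle of the open pair, towards the fixed plate); axes as the cage's
- second_catch (a joint): travel of the second catch, 0 locked, 0.012 m squeezed home: its -y plate is fixed, the +y plate slides towards it against about 5 N of friction and stays where it is left. It is barred until the first catch is squeezed, and itself bars the gate
- gate_post: the gate's grip: upright round black plastic post, 16 mm in diameter, 70 mm tall, its foot 4 mm above roof level, standing 32 mm in front of the gate near its free end; origin at its centre, half-way up; it swings with the gate, 153 mm from the hinge axis, and turns freely about its own axis like a roller
- gate_hinge (a point): point on the gate's vertical hinge axis, at roof height; axes as the cage's
- gate (a joint): gate angle: 0 shut, grows as the post swings out, counter-clockwise from above; 1.57 square to the cage's front, stop at 1.65 rad. The panel reaches 180 mm from the hinge. Sprung shut (about 1 N at the post when shut, 3 N wide); a spring detent resists from about 0.35 to 0.6 rad (4 to 5 N more). A gate let go swings back, away from wide
- trim_bracket: loose black plastic angle bracket lying inside the cage, 100 x 30 x 36 mm; origin under its base plate
- socket_center (a point): loose steel cylinder 28 mm wide, 36 mm tall, standing on the rear of the cage's roof in the corner above the hinge side; this point is its centre
- spray_can: loose grey can, 58 mm wide, 150 mm tall, standing on the bench close behind the cage; origin under its base
- tape_roll: loose roll of paper tape, 90 mm wide, 24 mm tall, flat on the bench in front of the gate, clear of its swing; origin under its centre
- wrench: loose steel wrench lying on the bench to the right; origin under its middle
- driver: loose screwdriver lying on the bench to the right; origin under its middle
- foam_block: loose white block 110 x 70 x 50 mm on the bench; origin under its centre
- clip_jar: loose clear jar 60 mm wide, 75 mm tall, on the bench's far side; origin under its base

How it is judged:
By the outcome, as a careful person would: the job done as asked, in the order asked, and still so for the second after the job is handed in, while the arm keeps its last pose, push and grip.
It also fails if it takes over 51 s, if anything falls off the work surface, if the arm or the gripper's body presses on something with over 40 N, if the wrist force passes 120 N, or if a joint passes its speed limit or range.

## Working session

There is one attempt and no reset: what is moved stays moved. The work goes in short steps, Python scripts to look and compute and a tool call to move; the robot and the scene stay as the last step left them, time stands still between calls to the robot, and variables do not carry over. Pictures are saved under pics/ and viewed, and the job is handed in when it is done.

Besides the shell and the picture viewer there is one more tool, called after "Request:" as name(argument=value, ...) on one line, values as JSON. drive_tool: Moves the arm, as the interface text tells. Its arguments: {"type":"object","properties":{"moves":{"type":"array"}},"required":["moves"]}

```bash
mkdir -p pics
cat > h.py <<'E'
import numpy as np, cv2
from plant import manip
def snap(n,f):
    s=manip.snapshot(n); np.savez('pics/'+f+'.npz',**{k:np.array(s[k]) for k in('pixels','intrinsics','camera_from_world')})
    cv2.imwrite('pics/'+f+'.png',np.array(s['pixels'])); return s
def load(f): return dict(np.load('pics/'+f+'.npz'))
def ray(s,u,v):
    T=s['camera_from_world'];R=T[:3,:3];c=-R.T@T[:3,3]
    d=R.T@np.linalg.inv(s['intrinsics'])@np.array([u,v,1.]);return c,d/np.linalg.norm(d)
def onz(s,u,v,z):
    c,d=ray(s,u,v);return c+d*(z-c[2])/d[2]
def tri(*o):
    A=np.zeros((3,3));b=np.zeros(3);L=[]
    for s,u,v in o:
        c,d=ray(s,u,v);P=np.eye(3)-np.outer(d,d);A+=P;b+=P@c;L.append((c,d,P))
    x=np.linalg.solve(A,b);return x,[np.linalg.norm(P@(x-c)) for c,d,P in L]
def proj(s,p):
    q=s['camera_from_world']@np.append(p,1);k=s['intrinsics']@q[:3];return k[:2]/k[2]
E
python3 - <<'E'
from h import *
for n in('scene','top','wrist'):
    s=snap(n,n+'0');T=s['camera_from_world'];print(n,(-T[:3,:3].T@T[:3,3]).round(3),s['intrinsics'][0,0], T[:3,:3].round(2).tolist())
print(manip.get_state(),manip.grasp_offset)
E
```

```text
scene [ 1.598 -0.26   0.935] 407.2705377838545 [[0.22, 0.97, 0.0], [0.61, -0.14, -0.78], [-0.76, 0.18, -0.62]]
top [ 0.411 -0.02   1.236] 428.05674352061123 [[-0.02, -1.0, -0.01], [-0.98, 0.02, -0.17], [0.17, 0.0, -0.99]]
wrist [0.113 0.568 0.373] 269.9389252611554 [[0.33, 0.94, -0.0], [0.89, -0.32, 0.32], [0.3, -0.11, -0.95]]
{'time': 0.15, 'joint_pos': array([ 6.63189869e+01,  1.76150346e+01,  8.63667633e+01, -2.36568955e-03,
        7.61117692e+01, -4.21395641e+00]), 'dq': array([ 0.06462169, -0.17481197, -0.15337687, -0.06832524,  0.06641182,
       -0.03930228]), 'joint_efforts': array([ 1.00106074e-03, -4.57973957e+01, -2.52220327e+01, -2.16055178e-04,
        8.33191210e-03, -2.57993554e-05]), 'eef_pos': array([0.19147334, 0.54161253, 0.23056602]), 'eef_rot': array([-1.79995414e+02,  9.34828725e-02,  7.05335168e+01]), 'contact_force': array([ 0.15413482, -0.70264015,  0.41262024]), 'ft_torque': array([ 0.00877318,  0.03368785, -0.00841347]), 'finger_gap': 1.00251460031514} 0.0187
```

View pics/scene0.png

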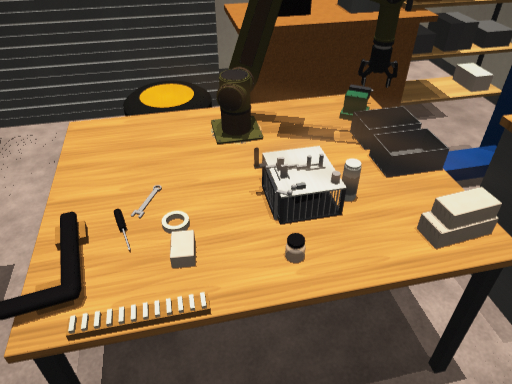

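View pics/top0.png

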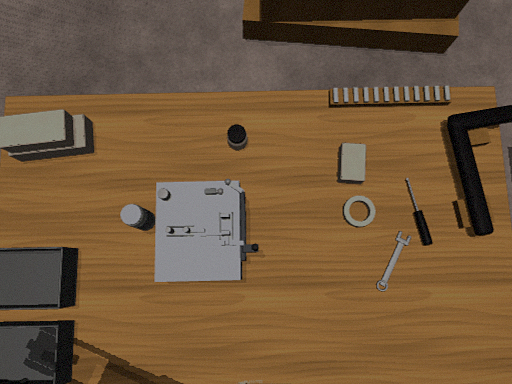

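View pics/wrist0.png

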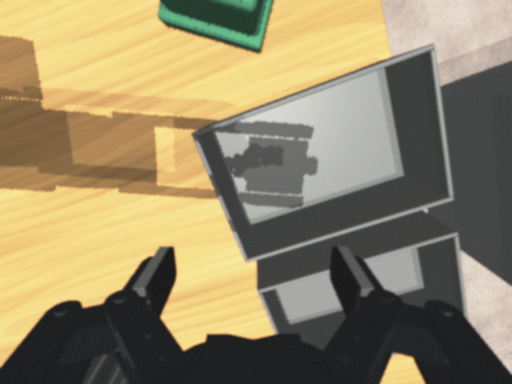

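The gate faces right in the top view, so cage x points roughly along world +y. The post is near top-view pixel (255,247). Next I'll enlarge the cage.

Run:
```python
from h import *
t=load('top0')['pixels'];c=t[170:295,120:275];cv2.imwrite('pics/tz.png',cv2.resize(c,None,fx=5,fy=4.8,interpolation=cv2.INTER_CUBIC)[:600,:800])
s=load('scene0')['pixels'];c=s[135:230,245:370];cv2.imwrite('pics/sz.png',cv2.resize(c,None,fx=6,fy=6,interpolation=cv2.INTER_CUBIC))
# roof mask in top
g=t.astype(int);m=((g.max(2)-g.min(2)<30)&(g.mean(2)>110)).astype(np.uint8)*255
m[:,:140]=0;m[:,260:]=0;m[:165]=0;m[300:]=0
m=cv2.morphologyEx(m,cv2.MORPH_CLOSE,np.ones((9,9)))
cs,_=cv2.findContours(m,0,2);k=max(cs,key=cv2.contourArea);r=cv2.minAreaRect(k);b=cv2.boxPoints(r);print(r,b)
S=load('top0')
P=np.array([onz(S,*p,0.12) for p in b]);print(P.round(4));print(np.linalg.norm(P-np.roll(P,1,0),axis=1),P.mean(0))
```

```text
((198.5, 230.5), (101.0, 89.0), 90.0) [[154. 180.]
 [243. 180.]
 [243. 281.]
 [154. 281.]]
[[0.6504 0.2563 0.12  ]
 [0.6455 0.019  0.12  ]
 [0.3819 0.0225 0.12  ]
 [0.3862 0.2504 0.12  ]]
[0.26425563 0.23735134 0.26369259 0.22787843] [0.51597642 0.13704513 0.12      ]
```

View pics/tz.png

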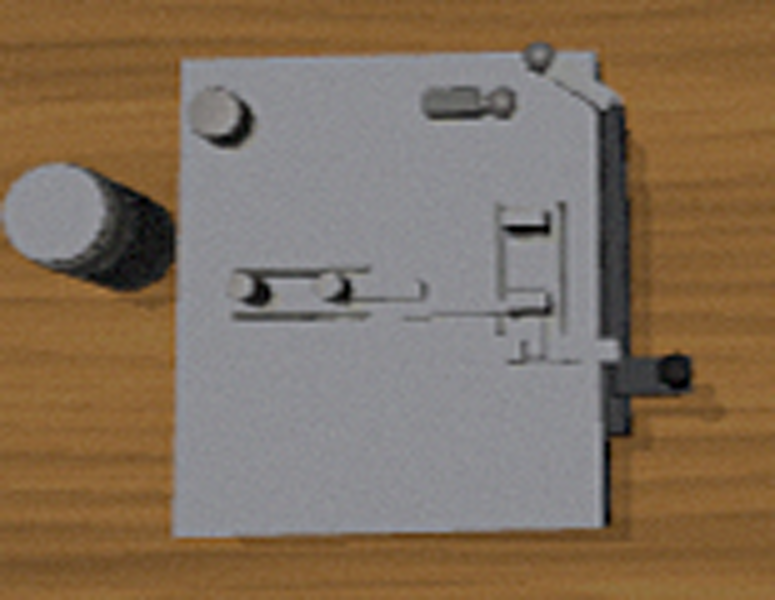

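View pics/sz.png

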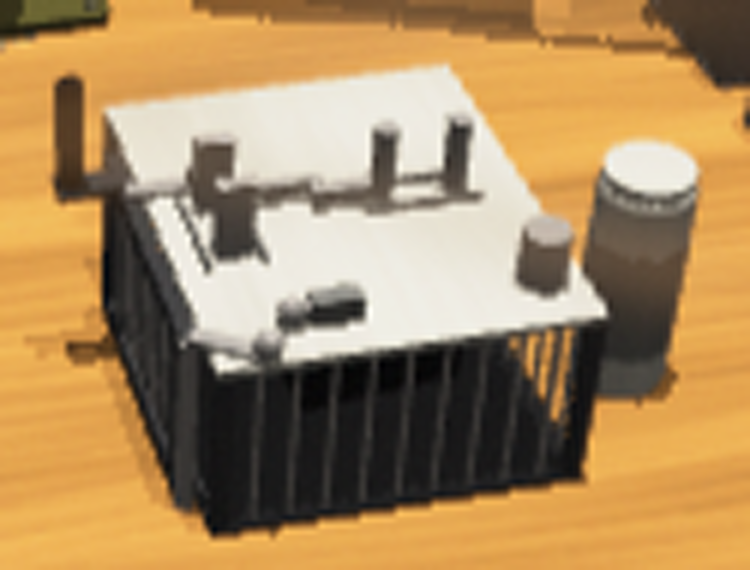

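Run:
```python
from h import *
S=load('top0');C=load('scene0')
T=lambda X,Y:(120+(X+.5)/5-.5,170+(Y+.5)/4.8-.5)
Z=lambda X,Y:(245+(X+.5)/6-.5,135+(Y+.5)/6-.5)
for n,p in dict(TL=(180,60),TR=(598,53),BR=(605,527),BL=(173,536)).items(): print(n,onz(S,*T(*p),.12).round(4))
for n,p in dict(TL=(605,312),TR=(215,370),BR=(105,108),BL=(450,68)).items(): print('scene',n,onz(C,*Z(*p),.12).round(4))
for n,p,q,z in [('rear pil',(240,284),(460,121),.17),('front pil',(328,284),(386,130),.17),('post top',(678,366),(68,82),.194),('plate-y',(525,222),(235,190),.17),('plate+y',(525,302),(214,142),.17),('socket',(213,108),(549,230),.156),('can',(55,210),(650,165),.15)]:
    print(n,onz(S,*T(*p),z).round(4),onz(C,*Z(*q),z).round(4),tri((S,*T(*p)),(C,*Z(*q))))
```

```text
TL [0.6445 0.2519 0.12  ]
TR [0.644  0.0291 0.12  ]
BR [0.386  0.0286 0.12  ]
BL [0.3855 0.2498 0.12  ]
scene TL [0.6403 0.2496 0.12  ]
scene TR [0.6422 0.0297 0.12  ]
scene BR [0.3849 0.0303 0.12  ]
scene BL [0.3873 0.2502 0.12  ]
rear pil [0.5145 0.2071 0.17  ] [0.516  0.2057 0.17  ] (array([0.5145023 , 0.20685174, 0.16898572]), [np.float64(0.0004836371731896793), np.float64(0.00048363717318968994)])
front pil [0.5137 0.1631 0.17  ] [0.5156 0.1619 0.17  ] (array([0.51370411, 0.16300737, 0.16865886]), [np.float64(0.00037255497675204284), np.float64(0.0003725549767521195)])
post top [ 0.4666 -0.011   0.194 ] [ 0.4647 -0.0103  0.194 ] (array([ 0.46658154, -0.01083866,  0.19524984]), [np.float64(0.00013667556299823592), np.float64(0.00013667556299825265)])
plate-y [0.5442 0.0646 0.17  ] [0.5538 0.0631 0.17  ] (array([0.54503788, 0.06542221, 0.16362516]), [np.float64(0.00032924498799269896), np.float64(0.00032924498799268546)])
plate+y [0.5024 0.0648 0.17  ] [0.5062 0.0641 0.17  ] (array([0.50262165, 0.06510832, 0.16747444]), [np.float64(6.267182680439918e-05), np.float64(6.267182680435959e-05)])
socket [0.6104 0.2256 0.156 ] [0.6081 0.2252 0.156 ] (array([0.61001998, 0.22476127, 0.15756913]), [np.float64(0.00045961260685944765), np.float64(0.0004596126068593943)])
can [0.5579 0.3069 0.15  ] [0.5539 0.3079 0.15  ] (array([0.55748339, 0.30599406, 0.15273409]), [np.float64(6.911336806433801e-05), np.float64(6.911336806444649e-05)])
```

Two-view checks agree to 1–2 mm:
- **Cage:** centre about (0.514, 0.140), x axis along world +y.
- **Pillars:** y of about 0.163 and 0.207, at x of about 0.515.
- **Post:** about (0.466, -0.011).

I'm moving above the first catch to look with the wrist camera.

Request:
drive_tool(moves=[{"tx": 16,"ty": -17.5,"tz": 4,"az": 0.34,"grip": 1},{"tx": 32.3,"ty": -35.1,"tz": 4,"az": 0.34,"grip": 1},{"tx": 32.3,"ty": -35.1,"tz": 4,"az": 0.34,"grip": 1},{"tx": 32.3,"ty": -35.1,"tz": 4,"az": 0.34,"grip": 1},{"tx": 32.3,"ty": -35.1,"tz": 4,"az": 0.34,"grip": 1},{"tx": 32.3,"ty": -35.1,"tz": 4,"az": 0.34,"grip": 1},{"tx": 32.3,"ty": -35.1,"tz": 4,"az": 0.34,"grip": 1},{"tx": 32.3,"ty": -35.1,"tz": 4,"az": 0.34,"grip": 1},{"tx": 32.3,"ty": -35.1,"tz": 4,"az": 0.34,"grip": 1},{"tx": 32.3,"ty": -35.1,"tz": 4,"az": 0.34,"grip": 1},{"tx": 32.3,"ty": -35.1,"tz": 4,"az": 0.34,"grip": 1},{"tx": 32.3,"ty": -35.1,"tz": 4,"az": 0.34,"grip": 1},{"tx": 32.3,"ty": -35.1,"tz": 4,"az": 0.34,"grip": 1},{"tx": 32.3,"ty": -35.1,"tz": 4,"az": 0.34,"grip": 1},{"tx": 32.3,"ty": -35.1,"tz": 4,"az": 0.34,"grip": 1},{"tx": 32.3,"ty": -35.1,"tz": 4,"az": 0.34,"grip": 1}])

```text
schema error: expected keys grip, tx, ty, tz, ax, ay, az
```

Run:
```python
from h import *
s=snap('wrist','w1');st=manip.get_state();print(st['eef_pos'],st['eef_rot'],st['joint_pos'].round(1),st['contact_force'])
T=s['camera_from_world'];print(-T[:3,:3].T@T[:3,3])
```

```text
[0.19151467 0.54174143 0.23072268] [-1.79995172e+02  7.26264352e-02  7.05306850e+01] [66.3 17.6 86.4 -0.  76.1 -4.2] [-0.17032659 -0.41989529 -0.17471264]
[0.11332648 0.56821446 0.37317559]
```

View pics/w1.png

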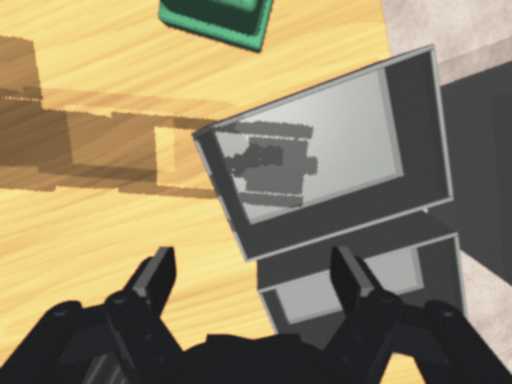

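The move was refused because every key is needed in each row, so the picture shows the unchanged start view.

Request:
drive_tool(moves=[{"tx": 32.3,"ty": -35.1,"tz": 4,"ax": 0,"ay": 0,"az": 0.34,"grip": 1},{"tx": 32.3,"ty": -35.1,"tz": 4,"ax": 0,"ay": 0,"az": 0.34,"grip": 1},{"tx": 32.3,"ty": -35.1,"tz": 4,"ax": 0,"ay": 0,"az": 0.34,"grip": 1},{"tx": 32.3,"ty": -35.1,"tz": 4,"ax": 0,"ay": 0,"az": 0.34,"grip": 1},{"tx": 32.3,"ty": -35.1,"tz": 4,"ax": 0,"ay": 0,"az": 0.34,"grip": 1},{"tx": 32.3,"ty": -35.1,"tz": 4,"ax": 0,"ay": 0,"az": 0.34,"grip": 1},{"tx": 32.3,"ty": -35.1,"tz": 4,"ax": 0,"ay": 0,"az": 0.34,"grip": 1},{"tx": 32.3,"ty": -35.1,"tz": 4,"ax": 0,"ay": 0,"az": 0.34,"grip": 1},{"tx": 32.3,"ty": -35.1,"tz": 4,"ax": 0,"ay": 0,"az": 0.34,"grip": 1},{"tx": 32.3,"ty": -35.1,"tz": 4,"ax": 0,"ay": 0,"az": 0.34,"grip": 1},{"tx": 32.3,"ty": -35.1,"tz": 4,"ax": 0,"ay": 0,"az": 0.34,"grip": 1},{"tx": 32.3,"ty": -35.1,"tz": 4,"ax": 0,"ay": 0,"az": 0.34,"grip": 1},{"tx": 32.3,"ty": -35.1,"tz": 4,"ax": 0,"ay": 0,"az": 0.34,"grip": 1},{"tx": 32.3,"ty": -35.1,"tz": 4,"ax": 0,"ay": 0,"az": 0.34,"grip": 1},{"tx": 32.3,"ty": -35.1,"tz": 4,"ax": 0,"ay": 0,"az": 0.34,"grip": 1},{"tx": 32.3,"ty": -35.1,"tz": 4,"ax": 0,"ay": 0,"az": 0.34,"grip": 1}])

```text
time: 1.53
eef_pos: [0.5136, 0.1919, 0.271]
eef_rot: [-179.9, -0.0, 90.1]
contact_force: [-0.5, 0.7, -0.0]
finger_gap: 0.998
```

Run:
```python
from h import *
s=snap('wrist','w2');st=manip.get_state();print(st['eef_pos'],st['eef_rot'],st['joint_pos'].round(1),st['contact_force'])
T=s['camera_from_world'];print(-T[:3,:3].T@T[:3,3])
```

```text
[0.51353831 0.19203189 0.27107593] [-1.79943494e+02 -5.93639770e-03  9.01029686e+01] [ 16.1  13.8  85.8   0.   80.4 -74. ] [0.65468899 0.49991102 0.66779471]
[0.43077618 0.1904763  0.41366637]
```

View pics/w2.png

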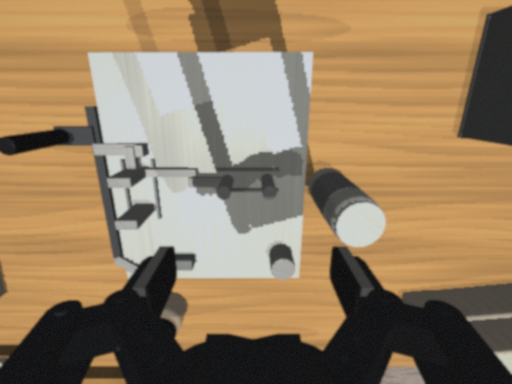

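Run:
```python
from h import *
t=load('w2')['pixels'];c=t[130:260,85:285];cv2.imwrite('pics/wz2.png',cv2.resize(c,None,fx=4,fy=4,interpolation=cv2.INTER_CUBIC))
```

```text
(no output)
```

View pics/wz2.png

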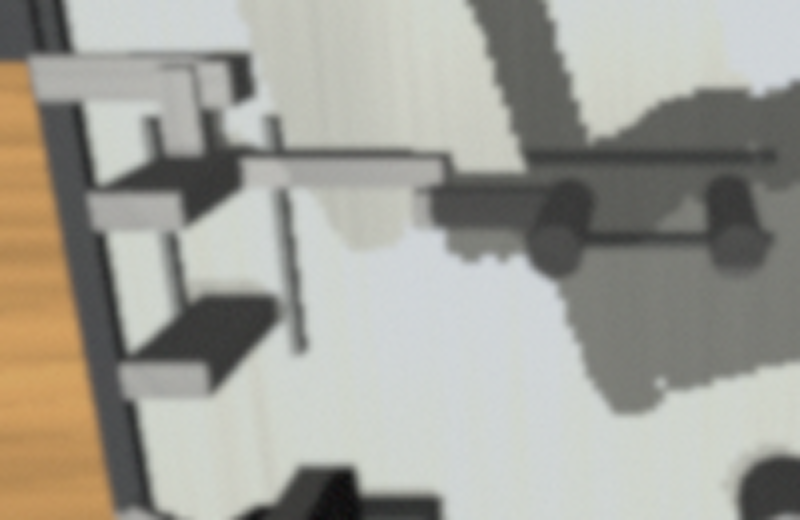

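Run:
```python
from h import *
W=load('w2');S=load('top0')
T=lambda X,Y:(85+(X+.5)/4-.5,130+(Y+.5)/4-.5)
t=lambda X,Y:(120+(X+.5)/5-.5,170+(Y+.5)/4.8-.5)
for n,p in dict(fp=(557,249),rp=(738,248),m_out=(138,193),m_in=(138,230),m_l=(88,212),m_r=(188,212),f_in=(168,362),f_out=(168,398),f_l=(121,380),f_r=(212,380)).items(): print(n,onz(W,*T(*p),.17).round(4))
print(tri((W,*T(557,249)),(S,*t(328,284))),tri((W,*T(738,248)),(S,*t(240,284))))
```

```text
fp [0.5118 0.1629 0.17  ]
rp [0.5115 0.206  0.17  ]
m_out [0.4981 0.0654 0.17  ]
m_in [0.5072 0.064  0.17  ]
m_l [0.5028 0.0529 0.17  ]
m_r [0.5028 0.0764 0.17  ]
f_in [0.5413 0.066  0.17  ]
f_out [0.5511 0.0645 0.17  ]
f_l [0.5462 0.0536 0.17  ]
f_r [0.5462 0.0762 0.17  ]
(array([0.51332692, 0.16308901, 0.16736884]), [np.float64(0.0007707300719217056), np.float64(0.0007707300719218414)]) (array([0.51448975, 0.20743865, 0.16333086]), [np.float64(0.001265075727585467), np.float64(0.0012650757275855825)])
```

Measurements agree within 1–2 mm. Pillar spacing is 44 mm and the plates measure 53 mm over their outsides, as they should be.
- **First squeeze point:** about (0.513, 0.191).
- **Second squeeze point:** about (0.530, 0.065).

I'm lowering over the first catch.

Request:
drive_tool(moves=[{"tx": 0,"ty": -0.1,"tz": -3,"ax": 0,"ay": 0,"az": 0,"grip": 1},{"tx": 0,"ty": -0.1,"tz": -6,"ax": 0,"ay": 0,"az": 0,"grip": 1},{"tx": 0,"ty": -0.1,"tz": -9,"ax": 0,"ay": 0,"az": 0,"grip": 1},{"tx": 0,"ty": -0.1,"tz": -11,"ax": 0,"ay": 0,"az": 0,"grip": 1},{"tx": 0,"ty": -0.1,"tz": -13,"ax": 0,"ay": 0,"az": 0,"grip": 1},{"tx": 0,"ty": -0.1,"tz": -13,"ax": 0,"ay": 0,"az": 0,"grip": 1},{"tx": 0,"ty": -0.1,"tz": -13,"ax": 0,"ay": 0,"az": 0,"grip": 1}])

```text
time: 2.17
eef_pos: [0.5131, 0.1908, 0.1406]
eef_rot: [-179.8, 0.0, 90.1]
contact_force: [0.5, -0.4, 0.2]
finger_gap: 1.001
```

Run:
```python
from h import *
s=snap('wrist','w3')
```

```text
(no output)
```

View pics/w3.png

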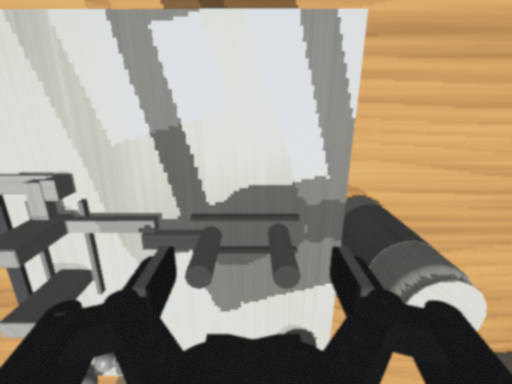

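Both pillars, with tops at (200,273) and (285,273), stand between the fingers and there is no contact force. Closing.

Request:
drive_tool(moves=[{"tx": 0,"ty": 0,"tz": 0,"ax": 0,"ay": 0,"az": 0,"grip": -1},{"tx": 0,"ty": 0,"tz": 0,"ax": 0,"ay": 0,"az": 0,"grip": -1},{"tx": 0,"ty": 0,"tz": 0,"ax": 0,"ay": 0,"az": 0,"grip": -1},{"tx": 0,"ty": 0,"tz": 0,"ax": 0,"ay": 0,"az": 0,"grip": -1},{"tx": 0,"ty": 0,"tz": 0,"ax": 0,"ay": 0,"az": 0,"grip": -1},{"tx": 0,"ty": 0,"tz": 0,"ax": 0,"ay": 0,"az": 0,"grip": -1},{"tx": 0,"ty": 0,"tz": 0,"ax": 0,"ay": 0,"az": 0,"grip": -1},{"tx": 0,"ty": 0,"tz": 0,"ax": 0,"ay": 0,"az": 0,"grip": -1},{"tx": 0,"ty": 0,"tz": 0,"ax": 0,"ay": 0,"az": 0,"grip": -1},{"tx": 0,"ty": 0,"tz": 0,"ax": 0,"ay": 0,"az": 0,"grip": -1}])

```text
time: 3.05
eef_pos: [0.5158, 0.1924, 0.1443]
eef_rot: [179.8, -0.3, 90.0]
contact_force: [-2.8, 5.1, 10.5]
finger_gap: 0.497
```

Run:
```python
from h import *
s=snap('wrist','w4');print(manip.get_state()['finger_gap'],manip.get_state()['contact_force'])
```

```text
0.4932625859153969 [-2.92601343  5.52612686 10.91688979]
```

View pics/w4.png

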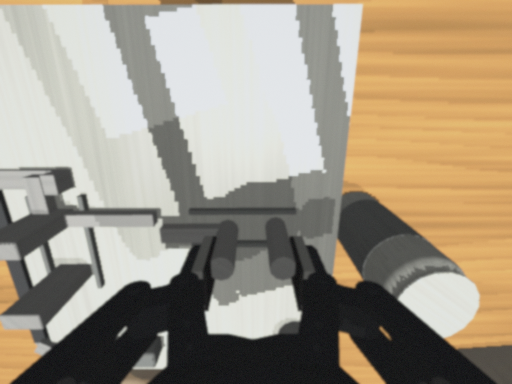

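The moving pillar slid over, and the gap and force have settled. Opening, rising and checking.

Request:
drive_tool(moves=[{"tx": 0,"ty": 0,"tz": 0,"ax": 0,"ay": 0,"az": 0,"grip": -1},{"tx": 0,"ty": 0,"tz": 0,"ax": 0,"ay": 0,"az": 0,"grip": -1},{"tx": 0,"ty": 0,"tz": 0,"ax": 0,"ay": 0,"az": 0,"grip": 1},{"tx": 0,"ty": 0,"tz": 0,"ax": 0,"ay": 0,"az": 0,"grip": 1},{"tx": 0,"ty": 0,"tz": 0,"ax": 0,"ay": 0,"az": 0,"grip": 1},{"tx": 0,"ty": 0,"tz": 0,"ax": 0,"ay": 0,"az": 0,"grip": 1},{"tx": 0,"ty": 0,"tz": 0,"ax": 0,"ay": 0,"az": 0,"grip": 1},{"tx": 0,"ty": 0,"tz": 4,"ax": 0,"ay": 0,"az": 0,"grip": 1},{"tx": 0,"ty": 0,"tz": 8,"ax": 0,"ay": 0,"az": 0,"grip": 1},{"tx": 0,"ty": 0,"tz": 11,"ax": 0,"ay": 0,"az": 0,"grip": 1},{"tx": 0,"ty": 0,"tz": 13,"ax": 0,"ay": 0,"az": 0,"grip": 1},{"tx": 0,"ty": 0,"tz": 13,"ax": 0,"ay": 0,"az": 0,"grip": 1},{"tx": 0,"ty": 0,"tz": 13,"ax": 0,"ay": 0,"az": 0,"grip": 1}])

```text
time: 4.18
eef_pos: [0.5154, 0.1902, 0.2725]
eef_rot: [179.8, -0.0, 90.0]
contact_force: [0.1, 0.2, -0.5]
finger_gap: 1.001
```

Run:
```python
from h import *
s=snap('wrist','w5');print(manip.get_state()['eef_pos'],manip.get_state()['contact_force'])
cv2.imwrite('pics/wz5.png',cv2.resize(s['pixels'][130:260,85:285],None,fx=4,fy=4,interpolation=cv2.INTER_CUBIC))
```

```text
[0.51434723 0.1899169  0.27090495] [ 0.01532675 -0.41426451 -0.59988531]
```

View pics/wz5.png

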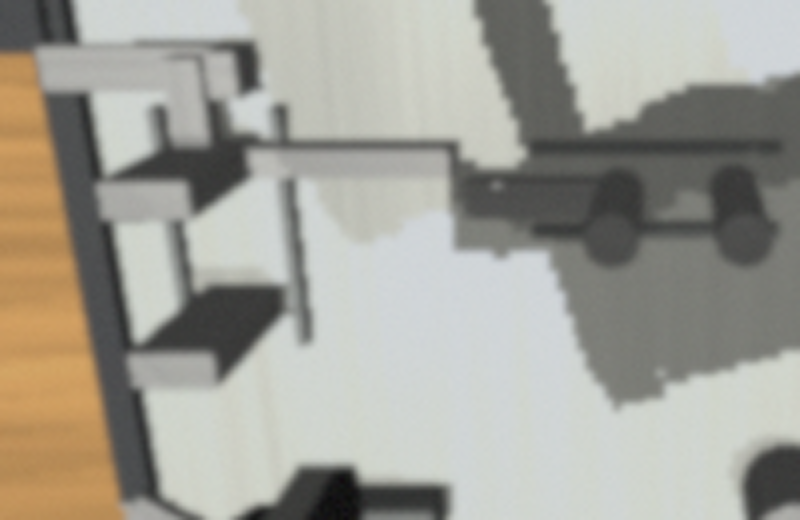

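Pillar-top spacing went from 181 to 133 zoomed pixels, which is 32.3 mm against 32 mm when home, so the first catch is home. Now the second.

Request:
drive_tool(moves=[{"tx": 1.6,"ty": -12.5,"tz": 0,"ax": 0,"ay": 0,"az": -1.57,"grip": 1},{"tx": 1.6,"ty": -12.5,"tz": 0,"ax": 0,"ay": 0,"az": -1.57,"grip": 1},{"tx": 1.6,"ty": -12.5,"tz": 0,"ax": 0,"ay": 0,"az": -1.57,"grip": 1},{"tx": 1.6,"ty": -12.5,"tz": 0,"ax": 0,"ay": 0,"az": -1.57,"grip": 1},{"tx": 1.6,"ty": -12.5,"tz": 0,"ax": 0,"ay": 0,"az": -1.57,"grip": 1},{"tx": 1.6,"ty": -12.5,"tz": 0,"ax": 0,"ay": 0,"az": -1.57,"grip": 1},{"tx": 1.6,"ty": -12.5,"tz": 0,"ax": 0,"ay": 0,"az": -1.57,"grip": 1},{"tx": 1.6,"ty": -12.5,"tz": 0,"ax": 0,"ay": 0,"az": -1.57,"grip": 1},{"tx": 1.6,"ty": -12.5,"tz": 0,"ax": 0,"ay": 0,"az": -1.57,"grip": 1},{"tx": 1.6,"ty": -12.5,"tz": 0,"ax": 0,"ay": 0,"az": -1.57,"grip": 1},{"tx": 1.6,"ty": -12.5,"tz": 0,"ax": 0,"ay": 0,"az": -1.57,"grip": 1},{"tx": 1.6,"ty": -12.5,"tz": 0,"ax": 0,"ay": 0,"az": -1.57,"grip": 1},{"tx": 1.6,"ty": -12.5,"tz": 0,"ax": 0,"ay": 0,"az": -1.57,"grip": 1},{"tx": 1.6,"ty": -12.5,"tz": 0,"ax": 0,"ay": 0,"az": -1.57,"grip": 1},{"tx": 1.6,"ty": -12.5,"tz": 0,"ax": 0,"ay": 0,"az": -1.57,"grip": 1},{"tx": 1.6,"ty": -12.5,"tz": 0,"ax": 0,"ay": 0,"az": -1.57,"grip": 1}])

```text
time: 5.57
eef_pos: [0.53, 0.0651, 0.27]
eef_rot: [180.0, 0.1, 0.2]
contact_force: [-0.1, -0.5, -0.3]
finger_gap: 0.998
```

Run:
```python
from h import *
s=snap('wrist','w6');print(manip.get_state()['eef_pos'],manip.get_state()['eef_rot'])
```

```text
[0.53021172 0.0650979  0.27036599] [1.79996780e+02 1.04020482e-01 1.42671422e-01]
```

View pics/w6.png

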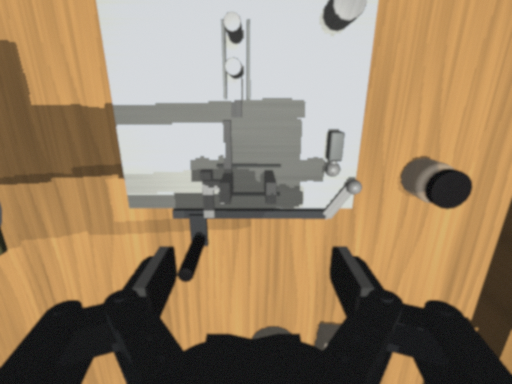

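Run:
```python
from h import *
s=load('w6');c=s['pixels'][150:290,170:370];c=np.clip(c.astype(float)*1.6,0,255).astype(np.uint8)
cv2.imwrite('pics/wz6.png',cv2.resize(c,None,fx=4,fy=4,interpolation=cv2.INTER_CUBIC))
for p in [(.498,.065,.17),(.551,.065,.17),(.466,-.0105,.194)]: 
  q=proj(s,p); print(q,((q-[170,150])*4).round())
```

```text
[219.41540578 192.23768157] [198. 169.]
[275.30020685 192.41934787] [421. 170.]
[185.85300839 275.09092792] [ 63. 500.]
```

View pics/wz6.png

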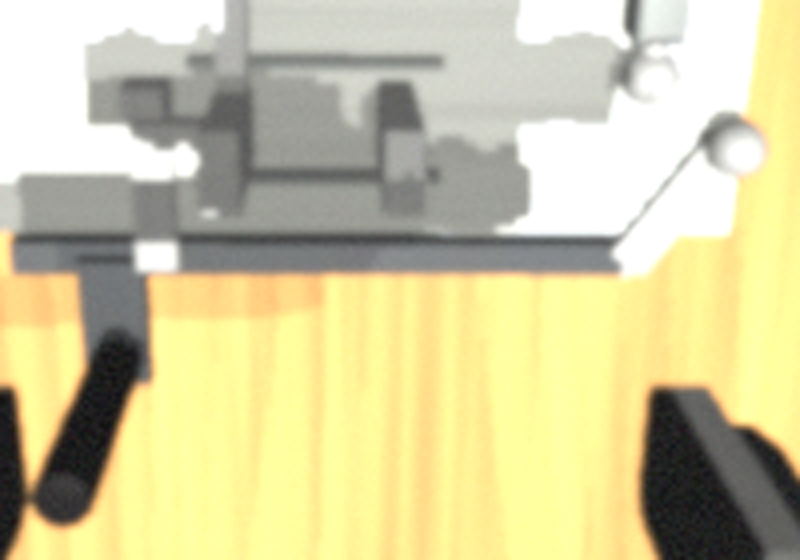

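Predicted points land on what the picture shows: post top at zoomed (63,500), plate outsides at about 198 and 422. Lowering and squeezing.

Request:
drive_tool(moves=[{"tx": 0,"ty": 0,"tz": -4,"ax": 0,"ay": 0,"az": 0,"grip": 1},{"tx": 0,"ty": 0,"tz": -8,"ax": 0,"ay": 0,"az": 0,"grip": 1},{"tx": 0,"ty": 0,"tz": -10.5,"ax": 0,"ay": 0,"az": 0,"grip": 1},{"tx": 0,"ty": 0,"tz": -12.6,"ax": 0,"ay": 0,"az": 0,"grip": 1},{"tx": 0,"ty": 0,"tz": -12.6,"ax": 0,"ay": 0,"az": 0,"grip": 1},{"tx": 0,"ty": 0,"tz": -12.6,"ax": 0,"ay": 0,"az": 0,"grip": 1}])

```text
time: 6.12
eef_pos: [0.5298, 0.0651, 0.1444]
eef_rot: [180.0, 0.2, 0.1]
contact_force: [-0.1, 0.3, 1.0]
finger_gap: 1.0
```

Request:
drive_tool(moves=[{"tx": 0,"ty": 0,"tz": 0,"ax": 0,"ay": 0,"az": 0,"grip": -1},{"tx": 0,"ty": 0,"tz": 0,"ax": 0,"ay": 0,"az": 0,"grip": -1},{"tx": 0,"ty": 0,"tz": 0,"ax": 0,"ay": 0,"az": 0,"grip": -1},{"tx": 0,"ty": 0,"tz": 0,"ax": 0,"ay": 0,"az": 0,"grip": -1},{"tx": 0,"ty": 0,"tz": 0,"ax": 0,"ay": 0,"az": 0,"grip": -1},{"tx": 0,"ty": 0,"tz": 0,"ax": 0,"ay": 0,"az": 0,"grip": -1},{"tx": 0,"ty": 0,"tz": 0,"ax": 0,"ay": 0,"az": 0,"grip": -1},{"tx": 0,"ty": 0,"tz": 0,"ax": 0,"ay": 0,"az": 0,"grip": -1},{"tx": 0,"ty": 0,"tz": 0,"ax": 0,"ay": 0,"az": 0,"grip": -1},{"tx": 0,"ty": 0,"tz": 0,"ax": 0,"ay": 0,"az": 0,"grip": -1},{"tx": 0,"ty": 0,"tz": 0,"ax": 0,"ay": 0,"az": 0,"grip": -1},{"tx": 0,"ty": 0,"tz": 0,"ax": 0,"ay": 0,"az": 0,"grip": -1}])

```text
time: 7.12
eef_pos: [0.5316, 0.0651, 0.1474]
eef_rot: [-180.0, -0.2, 0.1]
contact_force: [0.6, -0.2, 6.2]
finger_gap: 0.452
```

Run:
```python
from h import *
s=snap('wrist','w7');print(manip.get_state()['eef_pos'],manip.get_state()['contact_force'],manip.get_state()['finger_gap'])
```

```text
[0.53163897 0.06512811 0.14742131] [-0.3916238  -0.41286642  6.61994911] 0.4552543664720179
```

View pics/w7.png

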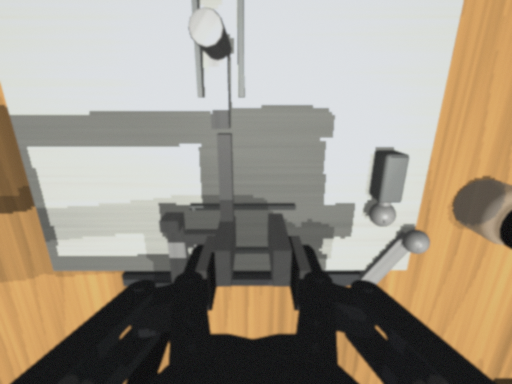

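The gap is 0.452 here and was 0.495 on the first catch. That 4 mm difference matches 42 mm against 46 mm home widths. Opening, rising, and moving above the post with jaws turned 45°.

Request:
drive_tool(moves=[{"tx": 0,"ty": 0,"tz": 0,"ax": 0,"ay": 0,"az": 0,"grip": 1},{"tx": 0,"ty": 0,"tz": 0,"ax": 0,"ay": 0,"az": 0,"grip": 1},{"tx": 0,"ty": 0,"tz": 0,"ax": 0,"ay": 0,"az": 0,"grip": 1},{"tx": 0,"ty": 0,"tz": 0,"ax": 0,"ay": 0,"az": 0,"grip": 1},{"tx": 0,"ty": 0,"tz": 0,"ax": 0,"ay": 0,"az": 0,"grip": 1},{"tx": 0,"ty": 0,"tz": 4,"ax": 0,"ay": 0,"az": 0,"grip": 1},{"tx": 0,"ty": 0,"tz": 8,"ax": 0,"ay": 0,"az": 0,"grip": 1},{"tx": 0,"ty": 0,"tz": 12,"ax": 0,"ay": 0,"az": 0,"grip": 1},{"tx": 0,"ty": 0,"tz": 12,"ax": 0,"ay": 0,"az": 0,"grip": 1},{"tx": -6.4,"ty": -7.6,"tz": 12,"ax": 0,"ay": 0,"az": -0.785,"grip": 1},{"tx": -6.4,"ty": -7.6,"tz": 12,"ax": 0,"ay": 0,"az": -0.785,"grip": 1},{"tx": -6.4,"ty": -7.6,"tz": 12,"ax": 0,"ay": 0,"az": -0.785,"grip": 1},{"tx": -6.4,"ty": -7.6,"tz": 12,"ax": 0,"ay": 0,"az": -0.785,"grip": 1},{"tx": -6.4,"ty": -7.6,"tz": 12,"ax": 0,"ay": 0,"az": -0.785,"grip": 1},{"tx": -6.4,"ty": -7.6,"tz": 12,"ax": 0,"ay": 0,"az": -0.785,"grip": 1},{"tx": -6.4,"ty": -7.6,"tz": 12,"ax": 0,"ay": 0,"az": -0.785,"grip": 1},{"tx": -6.4,"ty": -7.6,"tz": 12,"ax": 0,"ay": 0,"az": -0.785,"grip": 1},{"tx": -6.4,"ty": -7.6,"tz": 12,"ax": 0,"ay": 0,"az": -0.785,"grip": 1}])

```text
time: 8.67
eef_pos: [0.4667, -0.0109, 0.2652]
eef_rot: [-180.0, -0.0, -44.8]
contact_force: [-0.7, 0.5, -0.5]
finger_gap: 1.001
```

Run:
```python
from h import *
s=snap('wrist','w8');st=manip.get_state();print(st['eef_pos'],st['eef_rot'],st['joint_pos'].round(1))
for p in [(.466,-.0105,.194),(.466,-.0105,.13),(.498,.065,.17),(.510,.065,.17),(.551,.065,.17)]:print(proj(s,p))
s=snap('scene','s8');cv2.imwrite('pics/sz8.png',cv2.resize(s['pixels'][135:230,245:370],None,fx=6,fy=6,interpolation=cv2.INTER_CUBIC))
```

```text
[ 0.4667149  -0.0108851   0.26520729] [-1.79996341e+02 -5.39107564e-03 -4.48428262e+01] [-6.5  7.3 95.3 -0.  77.4 38.3]
[250.73194758 203.78049131]
[251.12060787 182.35290683]
[214.34494721 109.03821257]
[224.11411131  98.37033315]
[259.35908319  59.88299621]
```

View pics/w8.png

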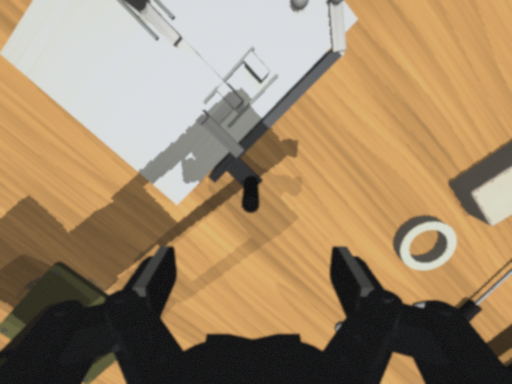

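View pics/sz8.png

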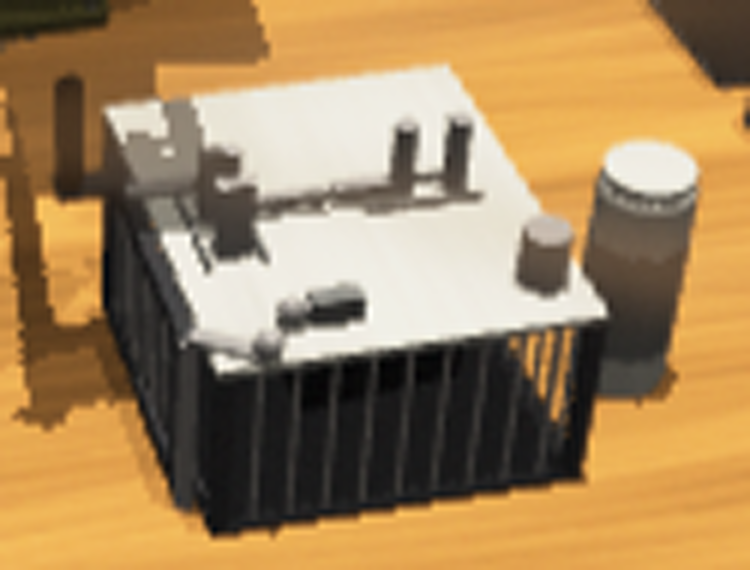

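Run:
```python
from h import *
s=load('w8');c=s['pixels'][40:130,190:310]
cv2.imwrite('pics/wz8.png',cv2.resize(np.clip(c*1.2,0,255).astype(np.uint8),None,fx=6,fy=6,interpolation=cv2.INTER_CUBIC))
for x in(.51,.52,.541,.551):
  for y in (.054,.076): print(x,y,((proj(s,(x,y,.17))-[190,40]+.5)*6).round())
```

```text
0.51 0.054 [265. 412.]
0.51 0.076 [149. 293.]
0.52 0.054 [315. 359.]
0.52 0.076 [199. 237.]
0.541 0.054 [423. 243.]
0.541 0.076 [307. 116.]
0.551 0.054 [476. 187.]
0.551 0.076 [360.  57.]
```

View pics/wz8.png

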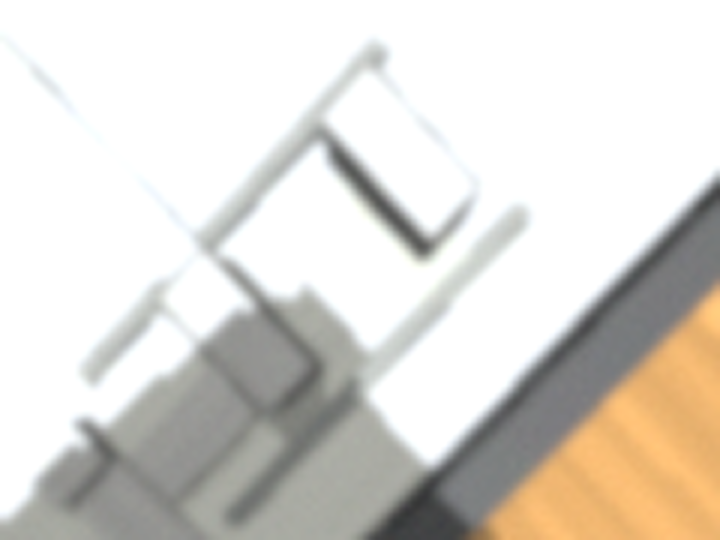

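The moving plate's edges match its predicted home position (x 0.510–0.520), so the second catch is home. The post top is at (251,203), as predicted. Lowering and gripping.

Request:
drive_tool(moves=[{"tx": 0,"ty": 0,"tz": -4,"ax": 0,"ay": 0,"az": 0,"grip": 1},{"tx": 0,"ty": 0,"tz": -8,"ax": 0,"ay": 0,"az": 0,"grip": 1},{"tx": 0,"ty": 0,"tz": -11.3,"ax": 0,"ay": 0,"az": 0,"grip": 1},{"tx": 0,"ty": 0,"tz": -11.3,"ax": 0,"ay": 0,"az": 0,"grip": 1},{"tx": 0,"ty": 0,"tz": -11.3,"ax": 0,"ay": 0,"az": 0,"grip": 1},{"tx": 0,"ty": 0,"tz": -11.3,"ax": 0,"ay": 0,"az": 0,"grip": -1},{"tx": 0,"ty": 0,"tz": -11.3,"ax": 0,"ay": 0,"az": 0,"grip": -1},{"tx": 0,"ty": 0,"tz": -11.3,"ax": 0,"ay": 0,"az": 0,"grip": -1},{"tx": 0,"ty": 0,"tz": -11.3,"ax": 0,"ay": 0,"az": 0,"grip": -1},{"tx": 0,"ty": 0,"tz": -11.3,"ax": 0,"ay": 0,"az": 0,"grip": -1},{"tx": 0,"ty": 0,"tz": -11.3,"ax": 0,"ay": 0,"az": 0,"grip": -1},{"tx": 0,"ty": 0,"tz": -11.3,"ax": 0,"ay": 0,"az": 0,"grip": -1},{"tx": 0,"ty": 0,"tz": -11.3,"ax": 0,"ay": 0,"az": 0,"grip": -1},{"tx": 0,"ty": 0,"tz": -11.3,"ax": 0,"ay": 0,"az": 0,"grip": -1},{"tx": 0,"ty": 0,"tz": -11.3,"ax": 0,"ay": 0,"az": 0,"grip": -1}])

```text
time: 10.02
eef_pos: [0.4667, -0.0108, 0.1532]
eef_rot: [-180.0, -0.0, -44.9]
contact_force: [-2.1, 0.9, 6.4]
finger_gap: 0.172
```

Run:
```python
from h import *
s=snap('wrist','w9');st=manip.get_state();print(st['eef_pos'],st['eef_rot'],st['contact_force'],st['finger_gap'])
# hinge seen: from top0 gate hinge end and panel
S=load('top0');T=lambda X,Y:(120+(X+.5)/5-.5,170+(Y+.5)/4.8-.5)
for p in [(600,95),(625,100),(605,435),(632,433),(610,265),(537,50)]: print(p,onz(S,*T(*p),.12).round(4))
h=np.array([.466+np.sqrt(.153**2-.032**2),.0215]);print(h)
```

```text
[ 0.46674454 -0.01083043  0.1532289 ] [-1.79968500e+02 -3.06019362e-02 -4.49195411e+01] [-1.71934431  1.18970406  5.2228987 ] 0.1703073066072352
(600, 95) [0.6203 0.0283 0.12  ]
(625, 100) [0.6172 0.0151 0.12  ]
(605, 435) [0.4345 0.028  0.12  ]
(632, 433) [0.4353 0.0141 0.12  ]
(610, 265) [0.526  0.0243 0.12  ]
(537, 50) [0.6463 0.0616 0.12  ]
[0.61561618 0.0215    ]
```

View pics/w9.png

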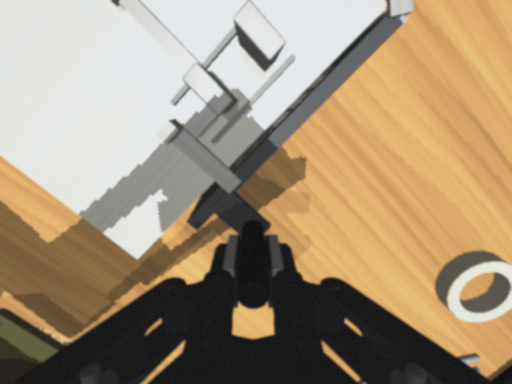

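The post (gap 0.17, about 16 mm) is between the pads. The panel spans x 0.435–0.616 (180 mm), so the hinge is at about (0.616, 0.021). Working out the arc shifts.

Run:
```python
from h import *
h=np.array([.616,.0212]);p=np.array([.4665,-.0107]);r=p-h;print(np.linalg.norm(r))
for a in np.arange(.1,1.65,.1):
    c,s=np.cos(a),np.sin(a);q=h+np.array([c*r[0]-s*r[1],s*r[0]+c*r[1]]);print(round(a,2),((q-p)*100).round(1),q.round(3))
```

```text
0.15286549643395655
0.1 [ 0.4 -1.5] [ 0.47  -0.025]
0.2 [ 0.9 -2.9] [ 0.476 -0.04 ]
0.3 [ 1.6 -4.3] [ 0.483 -0.053]
0.4 [ 2.4 -5.6] [ 0.491 -0.066]
0.5 [ 3.4 -6.8] [ 0.5   -0.078]
0.6 [ 4.4 -7.9] [ 0.511 -0.09 ]
0.7 [ 5.6 -8.9] [ 0.522 -0.1  ]
0.8 [ 6.8 -9.8] [ 0.535 -0.108]
0.9 [  8.2 -10.5] [ 0.548 -0.116]
1.0 [  9.6 -11.1] [ 0.562 -0.122]
1.1 [ 11.  -11.6] [ 0.577 -0.127]
1.2 [ 12.5 -11.9] [ 0.592 -0.13 ]
1.3 [ 14.  -12.1] [ 0.607 -0.131]
1.4 [ 15.6 -12.1] [ 0.622 -0.132]
1.5 [ 17.1 -11.9] [ 0.637 -0.13 ]
1.6 [ 18.6 -11.7] [ 0.652 -0.127]
```

Request:
drive_tool(moves=[{"tx": 0.2,"ty": -0.8,"tz": 0,"ax": 0,"ay": 0,"az": 0,"grip": -1},{"tx": 0.4,"ty": -1.5,"tz": 0,"ax": 0,"ay": 0,"az": 0,"grip": -1},{"tx": 0.65,"ty": -2.2,"tz": 0,"ax": 0,"ay": 0,"az": 0,"grip": -1},{"tx": 0.9,"ty": -2.9,"tz": 0,"ax": 0,"ay": 0,"az": 0,"grip": -1},{"tx": 1.25,"ty": -3.6,"tz": 0,"ax": 0,"ay": 0,"az": 0,"grip": -1},{"tx": 1.6,"ty": -4.3,"tz": 0,"ax": 0,"ay": 0,"az": 0,"grip": -1},{"tx": 1.6,"ty": -4.3,"tz": 0,"ax": 0,"ay": 0,"az": 0,"grip": -1}])

```text
time: 10.65
eef_pos: [0.4847, -0.0551, 0.1532]
eef_rot: [-179.9, -0.2, -45.0]
contact_force: [1.3, 1.9, 8.4]
finger_gap: 0.173
```

Run:
```python
from h import *
s=snap('wrist','w10');st=manip.get_state();print(st['eef_pos'],st['eef_rot'],st['contact_force'],st['finger_gap'])
```

```text
[ 0.48431147 -0.05451236  0.15319289] [-1.79882880e+02 -1.18035008e-01 -4.49926853e+01] [-0.43564734  1.35917949  7.22825163] 0.17367720247841217
```

View pics/w10.png

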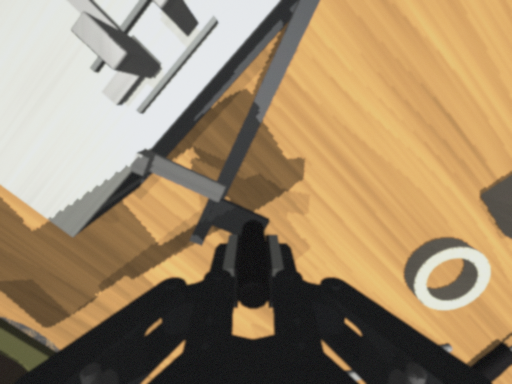

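The gate is ajar and the post held, with the panel edge now leaving the cage front at (190,180). Going on through the detent.

Request:
drive_tool(moves=[{"tx": 0.4,"ty": -0.65,"tz": 0,"ax": 0,"ay": 0,"az": 0,"grip": -1},{"tx": 0.8,"ty": -1.3,"tz": 0,"ax": 0,"ay": 0,"az": 0,"grip": -1},{"tx": 1.3,"ty": -1.9,"tz": 0,"ax": 0,"ay": 0,"az": 0,"grip": -1},{"tx": 1.8,"ty": -2.5,"tz": 0,"ax": 0,"ay": 0,"az": 0,"grip": -1},{"tx": 2.3,"ty": -3.05,"tz": 0,"ax": 0,"ay": 0,"az": 0,"grip": -1},{"tx": 2.8,"ty": -3.6,"tz": 0,"ax": 0,"ay": 0,"az": 0,"grip": -1},{"tx": 3.4,"ty": -4.1,"tz": 0,"ax": 0,"ay": 0,"az": 0,"grip": -1},{"tx": 4.0,"ty": -4.6,"tz": 0,"ax": 0,"ay": 0,"az": 0,"grip": -1},{"tx": 4.6,"ty": -5.05,"tz": 0,"ax": 0,"ay": 0,"az": 0,"grip": -1},{"tx": 5.2,"ty": -5.5,"tz": 0,"ax": 0,"ay": 0,"az": 0,"grip": -1},{"tx": 5.9,"ty": -5.85,"tz": 0,"ax": 0,"ay": 0,"az": 0,"grip": -1},{"tx": 6.6,"ty": -6.2,"tz": 0,"ax": 0,"ay": 0,"az": 0,"grip": -1},{"tx": 7.3,"ty": -6.5,"tz": 0,"ax": 0,"ay": 0,"az": 0,"grip": -1},{"tx": 8.0,"ty": -6.8,"tz": 0,"ax": 0,"ay": 0,"az": 0,"grip": -1},{"tx": 8.0,"ty": -6.8,"tz": 0,"ax": 0,"ay": 0,"az": 0,"grip": -1}])

```text
time: 11.95
eef_pos: [0.5649, -0.1207, 0.1532]
eef_rot: [-179.8, -0.0, -45.0]
contact_force: [-0.2, 4.8, 8.6]
finger_gap: 0.174
```

Run:
```python
from h import *
s=snap('wrist','w11');st=manip.get_state();print(st['eef_pos'],st['eef_rot'],st['contact_force'],st['finger_gap'])
```

```text
[ 0.56411247 -0.12040733  0.15320719] [-1.79794279e+02  2.31639807e-02 -4.49541885e+01] [-0.21076071  6.33776563  7.99369172] 0.16962385296464527
```

View pics/w11.png

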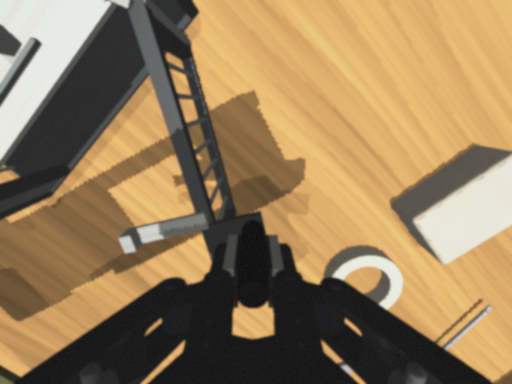

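The gate is about 1 rad open and the post is still centred between the pads at (252,260). Continuing to about 1.57 rad.

Request:
drive_tool(moves=[{"tx": 0.7,"ty": -0.25,"tz": 0,"ax": 0,"ay": 0,"az": 0,"grip": -1},{"tx": 1.4,"ty": -0.5,"tz": 0,"ax": 0,"ay": 0,"az": 0,"grip": -1},{"tx": 2.15,"ty": -0.65,"tz": 0,"ax": 0,"ay": 0,"az": 0,"grip": -1},{"tx": 2.9,"ty": -0.8,"tz": 0,"ax": 0,"ay": 0,"az": 0,"grip": -1},{"tx": 3.65,"ty": -0.9,"tz": 0,"ax": 0,"ay": 0,"az": 0,"grip": -1},{"tx": 4.4,"ty": -1.0,"tz": 0,"ax": 0,"ay": 0,"az": 0,"grip": -1},{"tx": 5.2,"ty": -1.0,"tz": 0,"ax": 0,"ay": 0,"az": 0,"grip": -1},{"tx": 6.0,"ty": -1.0,"tz": 0,"ax": 0,"ay": 0,"az": 0,"grip": -1},{"tx": 6.75,"ty": -0.9,"tz": 0,"ax": 0,"ay": 0,"az": 0,"grip": -1},{"tx": 7.5,"ty": -0.8,"tz": 0,"ax": 0,"ay": 0,"az": 0,"grip": -1},{"tx": 8.1,"ty": -0.7,"tz": 0,"ax": 0,"ay": 0,"az": 0,"grip": -1},{"tx": 8.5,"ty": -0.65,"tz": 0,"ax": 0,"ay": 0,"az": 0,"grip": -1},{"tx": 8.5,"ty": -0.65,"tz": 0,"ax": 0,"ay": 0,"az": 0,"grip": -1},{"tx": 8.5,"ty": -0.65,"tz": 0,"ax": 0,"ay": 0,"az": 0,"grip": -1},{"tx": 8.5,"ty": -0.65,"tz": 0,"ax": 0,"ay": 0,"az": 0,"grip": -1}])

```text
time: 13.25
eef_pos: [0.6466, -0.1264, 0.1532]
eef_rot: [-180.0, 0.2, -44.9]
contact_force: [-3.1, 5.9, 8.3]
finger_gap: 0.169
```

Run:
```python
from h import *
s=snap('wrist','w12');st=manip.get_state();print(st['time'],st['eef_pos'],st['eef_rot'],st['contact_force'],st['finger_gap'],abs(st['dq']).max())
t=snap('top','t12')['pixels'];cv2.imwrite('pics/tz12.png',cv2.resize(t[165:295,120:310],None,fx=4,fy=4,interpolation=cv2.INTER_CUBIC))
snap('scene','s12')
h=np.array([.616,.0212]);r0=np.array([.4665,-.0107])-h;r=st['eef_pos'][:2]-h
print((np.arctan2(r[1],r[0])-np.arctan2(r0[1],r0[0]))%(2*np.pi),np.linalg.norm(r))
```

```text
13.3 [ 0.64650495 -0.12640902  0.15320305] [-179.95552839    0.19341839  -44.91060617] [-3.03965649  4.88880393  8.77032009] 0.16605973568562607 0.24353898318111564
1.5643626699450524 0.15072815005679305
```

View pics/w12.png

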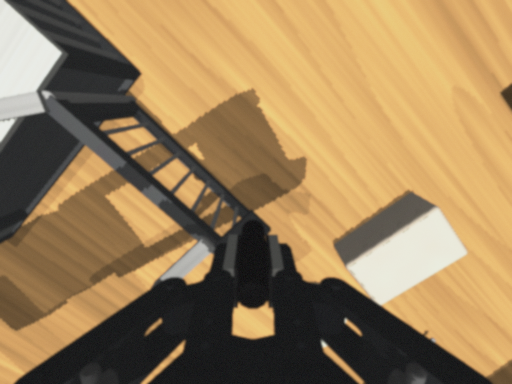

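View pics/tz12.png

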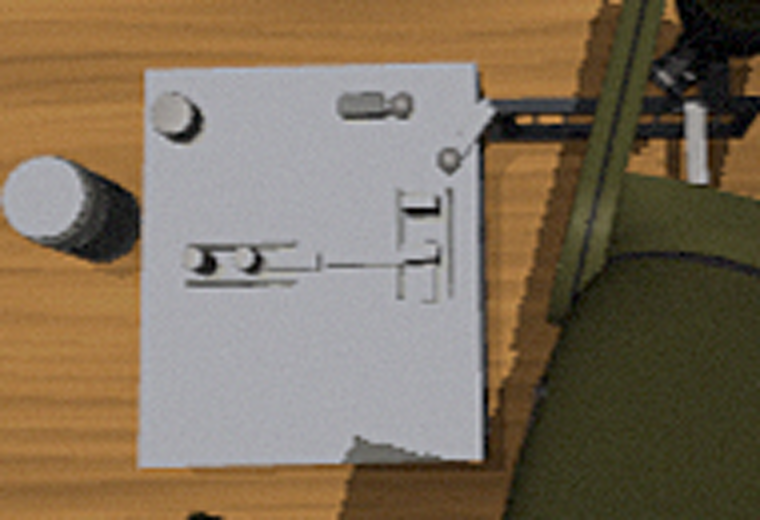

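View pics/s12.png

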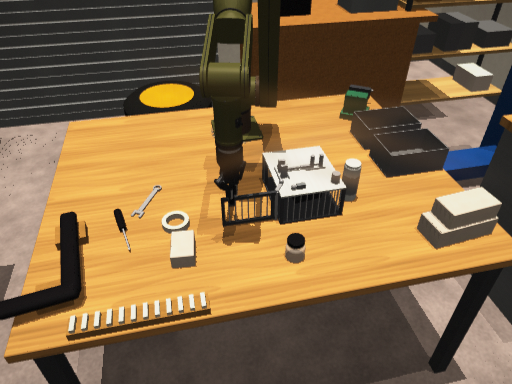

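The panel stands square in the top view, with its rails level from (490,105) to (755,105). Both catches are still squeezed, and the loose things visible look unmoved. I'll hold briefly so it settles, then hand in.

Request:
drive_tool(moves=[{"tx": 0,"ty": 0,"tz": 0,"ax": 0,"ay": 0,"az": 0,"grip": -1},{"tx": 0,"ty": 0,"tz": 0,"ax": 0,"ay": 0,"az": 0,"grip": -1},{"tx": 0,"ty": 0,"tz": 0,"ax": 0,"ay": 0,"az": 0,"grip": -1},{"tx": 0,"ty": 0,"tz": 0,"ax": 0,"ay": 0,"az": 0,"grip": -1},{"tx": 0,"ty": 0,"tz": 0,"ax": 0,"ay": 0,"az": 0,"grip": -1},{"tx": 0,"ty": 0,"tz": 0,"ax": 0,"ay": 0,"az": 0,"grip": -1}])

```text
time: 13.9
eef_pos: [0.6464, -0.1265, 0.1532]
eef_rot: [-180.0, 0.2, -44.9]
contact_force: [-3.6, 5.1, 9.3]
finger_gap: 0.169
```

Run:
```python
from h import *
st=manip.get_state();print(st['eef_pos'],st['contact_force'],st['finger_gap'])
print(manip.job_done())
```

```text
[ 0.64641401 -0.12645272  0.15319803] [-3.5985038   5.06901854  9.28307582] 0.16909823387217113
the job is handed in; nothing more can be done
None
```

The gate is wide open with the arm still holding its post, and I handed the job in at about 14 s of the 51 s allowed.

- **Catches:** I squeezed the rear one home first, then the front one. The rear pillars measured 32.3 mm between centres (32 mm is home). The front sliding plate's edges matched the predicted home position to about 2 mm or better.
- **Gate:** I took it by the post and swung it past its detent to about 1.56 rad. The top view shows the panel square to the cage's front.
- **Holding:** in a final half-second hold the tool stayed still to 0.1 mm. The gripper stayed shut on the post (gap 0.17) with about 11 N at the wrist.
- **Other things:** the loose items visible in the last views look unmoved. I checked this by eye, not by measurement, and the bracket inside the cage was not seen clearly.
- **What went wrong or disagreed:**
  - My first move call was refused for missing keys and moved nothing.
  - The tool shifted 2–5 mm while squeezing the catches, though both still measured home.
  - At the end the gripper sat about 2 mm inside the expected 153 mm radius, which is within the accuracy of my hinge estimate.

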